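Set the cam-and-follower bench rig at its low point

TASK

On the cam rig, push the upright pin of the cam plate round with a fingertip until the cam's low point (the deep notch in its rim) squarely faces the roller of the follower slide. Then push the follower slide forward from behind until its roller sits fully home in the low point, and move clear. Do not pick anything up: the tappet must ride along standing in its cup on the slide, and the other things on the bench stay where they are.

Things in the scene. Friction and masses are not known exactly. Their poses are not given: they have to be found in the camera images.
- rig: cam rig, fixed to the bench: dark steel base plate 330 x 190 mm, 15 mm thick. Origin: centre of its underside, z up. Its +x is 'forward', from the slide's rear plate towards the cam; +y is left of that. The slide is on its -x half, the cam on its +x half. Two guide rails, tops 33 mm above the bench, 12 mm wide, run beside the slide from x = -147 to -22 mm at y = +38 and -38 mm
- cam_axis (a point): on the cam's upright turning axis, 43 mm above the bench (level with the lever's top); on the rig's centre line, 75 mm forward of the rig's origin. The cam plate is plain steel, 25 to 37 mm above the bench, radius 50 mm all round but for one notch (the low point). A flat lever 14 mm wide, 6 mm thick, lies on it and points exactly opposite to the notch, reaching 70 mm from the axis
- cam_pin (a point): centre of the top end of the cam's upright pin: a round steel pin 12 mm across, rising from the lever's end at 43 mm to 80 mm above the bench, 62 mm from the cam's axis, on the side opposite to the notch. A sideways push of about 2 N on it turns the cam, which stays where it is left
- cam (a joint): cam angle in rad, growing anticlockwise seen from above, turns either way, -3.9 to 3.9. At 0 the pin points at the slide (rig -x) and the notch away from it; at +3.14, and equally at -3.14, the notch squarely faces the roller and the pin points away (rig +x). Starts within -1.3 to 1.3. Elsewhere the rim blocks the roller, and pushing the slide does not turn it
- follower (a joint): travel of the follower slide in m, growing forward: 0 fully back (the start), 0.038 fully home with its roller on the floor of the notch; against the full rim it is stopped at about 0.009. About 3 N moves it and it stays where it is left
- push_face (a point): centre line of the rear face of the slide's upright rear plate, 61 mm above the bench. The plate is plain aluminium, 60 mm wide, 10 mm thick, and its top edge is 76 mm above the bench; push its rear face along rig +x. The base plate behind it is free, with its surface 15 mm above the bench
- roller (a point): centre of the slide's steel roller (16 mm across, upright axis, 25 to 37 mm above the bench) at the slide's front end, 109 mm forward of push_face
- cup (a point): centre of the floor of the shallow cup on the slide in which the tappet stands, 30 mm above the bench, 42 mm forward of push_face; its rim is 6 mm high, 45 mm across outside and 37 mm inside
- tappet: plain steel bucket tappet, 32 mm across and 32 mm tall, standing loose in the slide's cup; its top is 62 mm above the bench; origin at the centre of its underside
- spare_tappet: spare bucket tappet, plain steel cup shape 32 mm across and 32 mm tall, standing on the rig's base plate to the left of the slide; bystander; origin at the centre of its underside
- wrist_pin: hollow steel wrist pin 22 mm across and 55 mm tall, standing on end on the rig's base plate to the right of the slide; bystander; origin at the centre of its underside
- piston: aluminium piston 80 mm across and 62 mm tall standing on the bench left of the rig; bystander; origin at the centre of its underside
- socket: steel wrench socket 26 mm across and 38 mm tall standing on the bench right of the rig; bystander; origin at the centre of its underside
- screwdriver: screwdriver lying on the bench right of the rig; bystander
- wrench: wrench lying on the bench left of the rig; bystander
- oil: black bottle with a red cap, 60 mm across and 160 mm tall, standing on the bench at the far right; bystander; origin at the centre of its underside
- low_point (a point): middle of the floor of the notch in the cam's rim (its low point), at the plate's top surface, 37 mm above the bench and 20 mm from the cam's axis; the notch is about 50 degrees wide at its floor and 90 degrees at the rim

How it is judged:
By the outcome, as a careful person would: the job done as asked, in the order asked, and still so for the second after the job is handed in, with the robot touching nothing.
It also fails if it takes over 58 s, if anything falls off the work surface, if the arm or the gripper's body presses on something with over 40 N, if the wrist force passes 120 N, or if a joint passes its speed limit or range.

ROBOT

A 6-joint arm with a two-finger parallel gripper is mounted at the origin on the work surface. World frame = base frame: x ahead of the robot, y to its left, z up, the work surface at z = 0. Lengths are in mm, angles in rad, forces in N, time in s.
With the tool pointing down it reaches from about 400 to 825 mm from the base axis. Payload 7 kg.
Tool frame: the origin (TCP) lies at the very end of the fingers, on their centre line; the grasp point (between the pads) lies 19 mm behind it; z points along the fingers, y is the direction in which the jaws open and shut (so a half turn about z gives the same grasp; the last joint's range is limited). The gripper opens to 88 mm and grips with 3 to 60 N. Pads are 19 mm wide; open, the fingers measure 130 mm over their backs; the gripper's body (78 mm by 193 mm) begins 47 mm behind the grasp point.
Start: joints at [1.599, 0.359, 0.012, 0, -1.224, -0.288], TCP at [173.409, 652.322, 226.561] pointing down, gripper open.
Joint ranges: [-3.07, 3.07], [-1.43, 2.12], [-1.02, 1.25], [-3.03, 1.67], [-3.05, -0], [-3.03, 3.03]. Speed limits (rad/s): [2.39, 2.39, 3.01, 3.14, 3.14, 3.14].

INTERFACE

Orientations are given as a unit quaternion [x, y, z, w].
In Python, from plant import bot gives the robot as it stands. Calls block until the motion is done:
- bot.move_ptp(position, orientation): joint-space move of the TCP to a pose.
- bot.line_to(position, velocity=150, ori=None): straight line of the TCP; ori=None keeps the orientation; velocity is the mean speed in mm/s.
- bot.move_joints(angles): joint-space move.
- bot.move_gripper(opening, force=None): finger opening in mm; force is the grip in N (None keeps the last); returns when the fingers have stopped.
- bot.pause(seconds).
- bot.solve_ik(position, orientation): joint angles nearest the present ones, or None.
- bot.read_state(): the state.
- bot.camera(name): name is "scene" or "top"; returns the picture (384x512x3 uint8, red, green, blue); there is no depth.
- bot.get_calibration(name): a dict with "fx", "fy", "cx", "cy" (pixels), "view" (4x4, takes a point from world to camera coordinates). Camera axes: x right, y up, looking along -z (the intrinsics and any distortion apply to the point x, -y, -z); pixel columns grow to the right and rows downward; lengths in mm; the calibration is good to about 2 mm. A picture is of the moment at which its call begins. get_calibration takes no time and is no camera call.
A pose or a line that the arm cannot do raises bot.Unreachable and nothing moves.
- bot.close_job(): hands the job in, once; it reports no verdict.
The state is a dict: "t": time; "joint_pos": joint angles; "qvel": joint speeds; "tau": joint torques, N m; "tcp_pos": TCP position; "eef_rot": TCP orientation; "contact_force": force on the tool from outside, world axes, zero at the start; "moment": the same for the moment, N m; "width": finger opening in mm.
Only numpy, scipy, OpenCV 4.12 (cv2) and the standard library are available. Lean on these libraries where they do the work, as an engineer would, in place of code of your own. Each camera call takes 0.05 s, during which the arm holds its last target.

## Working session

There is one attempt and no reset: what is moved stays moved. The work goes in short steps, each a Python script; the robot and the scene stay as the last script left them, time stands still between calls to the robot, and variables do not carry over. Pictures are saved under pics/ and viewed, and the job is handed in when it is done.

```bash
mkdir -p pics; ls; python3 - <<'E'
from plant import bot
import cv2
for n in("scene","top"):
    im=bot.camera(n); cv2.imwrite(f"pics/{n}0.png",im[:,:,::-1])
    c=bot.get_calibration(n); print(n,{k:(v if k!="view" else [[round(float(a),4) for a in r] for r in v]) for k,v in c.items()})
s=bot.read_state(); print(s)
E
```

```text
pics
scene {'fx': 450.04662497791884, 'fy': 450.04662497791884, 'cx': 251.0717049233084, 'cy': 191.4804828768373, 'view': [[0.7552, 0.6555, -0.0034, -437.5185], [-0.3918, 0.4555, 0.7994, 133.1505], [0.5255, -0.6024, 0.6008, -1856.6187], [0.0, 0.0, 0.0, 1.0]]}
top {'fx': 485.3267359665835, 'fy': 485.3267359665835, 'cx': 258.44518672349966, 'cy': 189.37277821807461, 'view': [[-0.0174, -0.9997, 0.019, 13.8362], [0.9927, -0.015, 0.1195, -557.2375], [-0.1192, 0.0209, 0.9927, -1445.2156], [0.0, 0.0, 0.0, 1.0]]}
{'t': 0.1, 'joint_pos': array([ 1.59912584e+00,  3.59318539e-01,  1.11667070e-02, -3.33714480e-04,
       -1.22406726e+00, -2.88084848e-01]), 'qvel': array([-0.00158348, -0.00011414,  0.00366288,  0.00025417,  0.00102732,
        0.0019545 ]), 'tau': array([-1.37276671e-03, -5.84160662e+01,  2.93748003e+01,  7.01555461e+00,
        1.01865854e-02, -4.28666544e-05]), 'tcp_pos': array([173.28416923, 651.94098783, 225.7167658 ]), 'eef_rot': array([ 9.91570122e-01, -1.29569141e-01, -4.28508853e-05,  7.27215267e-04]), 'contact_force': array([ 0.34130581, -0.56275019, -0.61758289]), 'moment': array([ 0.03866772,  0.01253961, -0.05130015]), 'width': 87.36627379016592}
```

View pics/scene0.png

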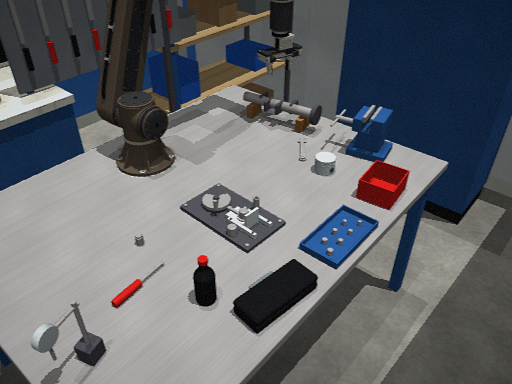

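View pics/top0.png

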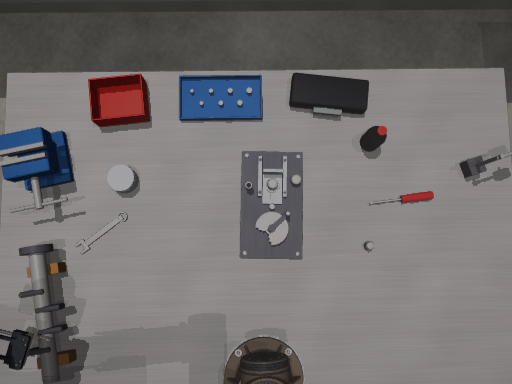

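The rig is centred at about (271,205) in the top view. The cam is nearer the robot at (272,228) with its pin at about (289,213), and the slide's rear plate is at the far end around (272,170). I'll zoom in next.

```bash
cat > h.py <<'E'
import numpy as np,cv2
from plant import bot
def cal(n):
    c=bot.get_calibration(n); return c,np.array(c["view"],float)
def ray(n,u,v):
    c,V=cal(n); d=np.array([(u-c["cx"])/c["fx"],-(v-c["cy"])/c["fy"],-1.])
    R=V[:3,:3]; return -R.T@V[:3,3], R.T@d
def onz(n,u,v,z):
    o,d=ray(n,u,v); return o+d*(z-o[2])/d[2]
def proj(n,p):
    c,V=cal(n); q=V[:3,:3]@np.asarray(p,float)+V[:3,3]
    return np.array([c["cx"]+c["fx"]*q[0]/-q[2], c["cy"]-c["fy"]*q[1]/-q[2]])
def shot(n,name,box,k):
    im=bot.camera(n); x0,y0,x1,y1=box
    z=cv2.resize(im[y0:y1,x0:x1],None,fx=k,fy=k,interpolation=cv2.INTER_CUBIC)
    cv2.imwrite(f"pics/{name}.png",z[:,:,::-1]); return im
E
python3 - <<'E'
from h import *
im=shot("top","t1",(230,140,320,270),4.6 and 4)
print([k for k in bot.get_calibration("top")])
# base plate corners: dark mask
g=im.astype(int); sub=np.zeros(g.shape[:2],np.uint8)
m=((g.max(2)<100)).astype(np.uint8); m[:140]=0;m[270:]=0;m[:,:225]=0;m[:,320:]=0
m=cv2.morphologyEx(m,cv2.MORPH_CLOSE,np.ones((15,15)))
cs,_=cv2.findContours(m,0,2); c=max(cs,key=cv2.contourArea); r=cv2.minAreaRect(c); b=cv2.boxPoints(r); print(r); 
w=np.array([onz("top",u,v,15) for u,v in b]); print(w.round(1), np.linalg.norm(np.diff(w,axis=0),axis=1), w.mean(0))
shot("scene","s1",(175,175,290,255),6)
E
```

```text
['fx', 'fy', 'cx', 'cy', 'view']
((271.0, 204.5), (107.0, 62.0), 90.0)
[[ 680.7   59.7   15. ]
 [ 678.1 -133.6   15. ]
 [ 347.6 -124.3   15. ]
 [ 351.    63.9   15. ]] [193.2949741  330.57249937 188.24539945] [514.34663229 -33.54116276  15.        ]
```

View pics/t1.png

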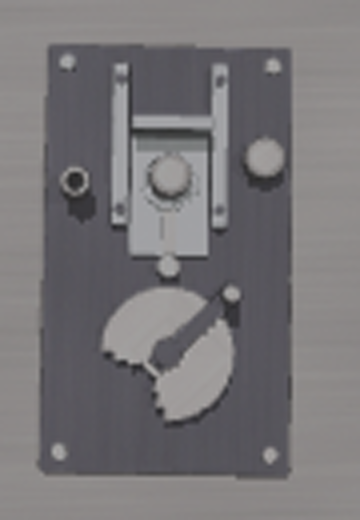

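View pics/s1.png

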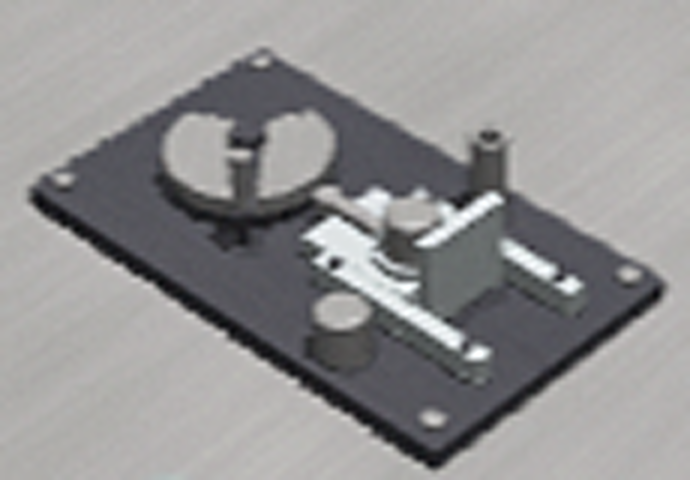

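```bash
python3 - <<'E'
from h import *
o,_=ray("top",0,0);print("topcam",o.round(0)); print("scenecam",ray("scene",0,0)[0].round(0))
im=shot("top","t2",(240,195,310,265),8)
f=lambda X,Y:(230+(X+.5)/4-.5,140+(Y+.5)/4-.5)
P=dict(scr1=(67,62,17),scr2=(272,66,17),scr3=(59,452,17),scr4=(270,455,17),pin=(232,293,80),roller=(169,266,40),tappet=(169,175,62),hub=(160,352,45),plateL=(131,122,76),plateR=(211,122,76),
 wp=(75,181,70),spare=(265,158,47), c1=(49,46,15),c2=(291,48,15),c3=(289,476,15),c4=(40,472,15), r1=(120,66,33),r2=(220,66,33),r3=(120,222,33),r4=(220,226,33))
for k,(X,Y,z) in P.items(): print(k,onz("top",*f(X,Y),z).round(1))
im=shot("scene","s2",(195,180,265,225),10)
E
```

```text
topcam [ 381.   36. 1501.]
scenecam [1358. -892. 1008.]
scr1 [667.   40.1  17. ]
scr2 [ 661.7 -119.2   17. ]
scr3 [366.9  50.5  17. ]
scr4 [ 361.8 -109.6   17. ]
pin [481.  -78.7  80. ]
roller [505.  -34.8  40. ]
tappet [571.4 -35.1  62. ]
hub [440.1 -26.4  45. ]
plateL [609.7  -7.   76. ]
plateR [608.8 -66.5  76. ]
wp [566.9  35.3  70. ]
spare [ 585.3 -108.9   47. ]
c1 [680.2  53.9  15. ]
c2 [ 676.1 -134.7   15. ]
c3 [ 345.8 -123.8   15. ]
c4 [352.1  65.1  15. ]
r1 [ 6.602e+02 -6.000e-01  3.300e+01]
r2 [659.2 -77.5  33. ]
r3 [539.7   1.5  33. ]
r4 [535.5 -74.6  33. ]
```

View pics/t2.png

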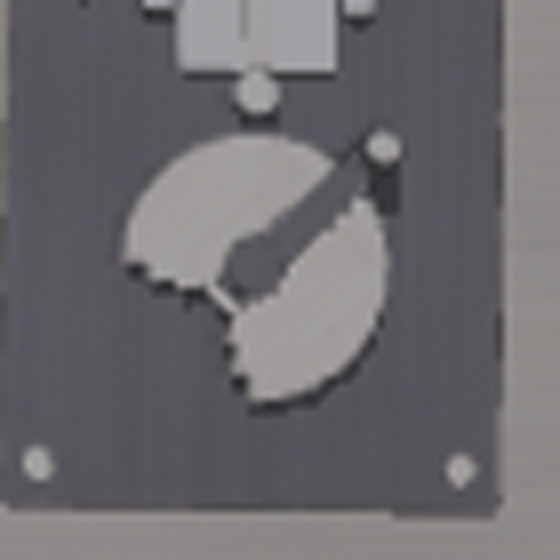

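View pics/s2.png

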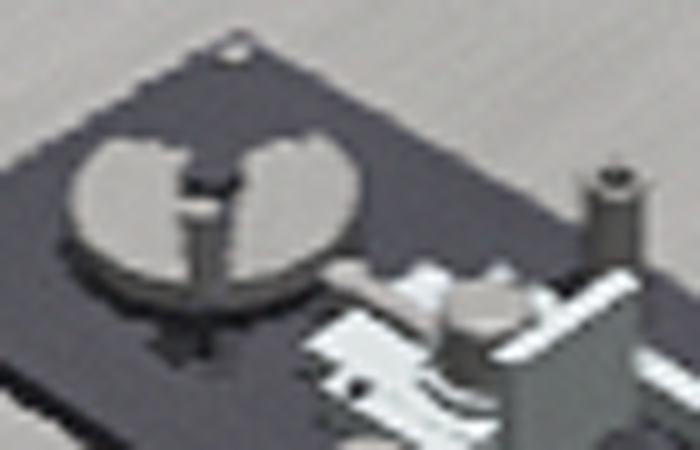

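Scene view: the pin top is at crop (203,207) and the roller at (347,268). In the top view, the screws give a rig yaw of about π−0.033 and a centre near (514.4,−34.5). The pin comes out 62.5 mm from the axis (expected 62), so cam ≈ −0.81 rad. I'll push the pin clockwise, and first check that the path is reachable.

```bash
cat >> h.py <<'E'
from scipy.spatial.transform import Rotation as Ro
C=np.array([514.4,-34.55]); F=np.array([-300.,10.0]);F/=np.linalg.norm(F); L=np.array([-F[1],F[0]])
AX=C+75*F
A0=np.arctan2(*(-F)[::-1])   # world angle of cam=0
def ori(t,tilt=0,sgn=1):
    x=np.array([sgn*t[0],sgn*t[1],0]);x/=np.linalg.norm(x);z=np.array([0,0,-1.])
    R=Ro.from_matrix(np.c_[x,np.cross(z,x),z])
    return (Ro.from_euler('y',tilt)*R).as_quat()   # +tilt: tip toward -x
def pushpose(cam,d,z=64,tilt=0,r=62,sgn=1):
    ph=A0+cam; rad=np.array([np.cos(ph),np.sin(ph)]); t=np.array([np.sin(ph),-np.cos(ph)])
    p=AX+r*rad-d*t
    return np.array([p[0],p[1],z]),ori(t,tilt,sgn)
E
python3 - <<'E'
from h import *
f=lambda X,Y:(240+(X+.5)/8-.5,195+(Y+.5)/8-.5)
print("AX",AX,"hub",onz("top",*f(257,270),43),"disc",onz("top",*f(257,268),37),"pin",onz("top",*f(383,147),80))
print("pin in scene by proj",proj("scene",[481,-78.7,80]),"seen",(195+203/10,180+207/10))
print(Ro.from_quat(ori([0,1],.4)).as_matrix()[:,2])
for sgn in(1,-1):
  for cam in np.linspace(-.81,-3.14,8):
    for tilt in (0,.3,.5):
      p,q=pushpose(cam,16,64,tilt,62,sgn); j=bot.solve_ik(p,q)
      print(sgn,round(cam,2),tilt,p.round(0),None if j is None else np.round(j,2))
E
```

```text
AX [439.44163198 -32.05138773] hub [438.02460523 -32.67587585  43.        ] disc [439.00922229 -32.97270557  37.        ] pin [480.83109569 -78.13134142  80.        ]
pin in scene by proj [213.43827334 199.59687989] seen (215.3, 200.7)Traceback (most recent call last):
  File "<stdin>", line 5, in <module>
  File "h.py", line 22, in ori
    x=np.array([sgn*t[0],sgn*t[1],0]);x/=np.linalg.norm(x);z=np.array([0,0,-1.])
                                      ^^^^^^^^^^^^^^^^^^^^
numpy._core._exceptions._UFuncOutputCastingError: Cannot cast ufunc 'divide' output from dtype('float64') to dtype('int64') with casting rule 'same_kind'
```

```bash
python3 - <<'E'
from h import *
for n,p,s in [("scr4(near robot,-y)",[361.8,-109.6,17],None),("scr3",[366.9,50.5,17],None),("scr1",[667,40.1,17],None),("scr2",[661.7,-119.2,17],None),("wp",[566.9,35.3,70],None)]:
    u=proj("scene",p); print(n,u.round(1),"in s1",((u-[175,175]+.5)*6-.5).round(0))
for sgn in(1,-1):
  for cam in np.linspace(-.81,-3.14,6):
    for tilt in (0,.3,.5):
      p,q=pushpose(cam,16,64,tilt,62,sgn); j=bot.solve_ik(p,q)
      print(sgn,round(cam,2),tilt,p.round(0),None if j is None else np.round(j,2))
print(Ro.from_quat(ori([0.,1],.4)).as_matrix()[:,2])
E
```

```text
scr4(near robot,-y) [184.2 204.2] in s1 [ 58. 178.]
scr3 [217.  184.5] in s1 [255.  60.]
scr1 [278.4 220. ] in s1 [623. 273.]
scr2 [246.  244.1] in s1 [429. 417.]
wp [255.  196.4] in s1 [483. 131.]
1 -0.81 0 [493. -68.  64.] [ 0.26  0.24 -0.58  0.   -0.75 -1.1 ]
1 -0.81 0.3 [493. -68.  64.] [ 0.21  0.42 -0.32 -0.07 -1.12 -1.01]
1 -0.81 0.5 [493. -68.  64.] [ 0.19  0.54 -0.17 -0.09 -1.35 -0.99]
1 -1.28 0 [471. -88.  64.] [ 0.23  0.22 -0.62  0.   -0.73 -1.54]
1 -1.28 0.3 [471. -88.  64.] [ 0.18  0.39 -0.37 -0.06 -1.1  -1.46]
1 -1.28 0.5 [471. -88.  64.] [ 0.16  0.52 -0.22 -0.08 -1.32 -1.43]
1 -1.74 0 [443. -96.  64.] [ 0.22  0.18 -0.68 -0.   -0.72 -2.  ]
1 -1.74 0.3 [443. -96.  64.] [ 0.18  0.36 -0.43 -0.06 -1.08 -1.92]
1 -1.74 0.5 [443. -96.  64.] [ 0.16  0.49 -0.29 -0.08 -1.29 -1.89]
1 -2.21 0 [413. -91.  64.] [ 0.25  0.13 -0.74 -0.   -0.7  -2.5 ]
1 -2.21 0.3 [413. -91.  64.] [ 0.2   0.32 -0.49 -0.07 -1.05 -2.4 ]
1 -2.21 0.5 [413. -91.  64.] [ 0.17  0.45 -0.36 -0.09 -1.26 -2.37]
1 -2.67 0 [390. -73.  64.] [ 0.32  0.08 -0.79  0.   -0.69 -3.03]
1 -2.67 0.3 [390. -73.  64.] [ 0.24  0.28
[... 841 characters left out ...]
5 [443. -96.  64.] [ 0.16  0.49 -0.29 -0.08 -1.29  1.25]
-1 -2.21 0 [413. -91.  64.] [ 0.25  0.13 -0.74  0.   -0.7   0.65]
-1 -2.21 0.3 [413. -91.  64.] [ 0.2   0.32 -0.49 -0.07 -1.05  0.75]
-1 -2.21 0.5 [413. -91.  64.] [ 0.17  0.45 -0.36 -0.09 -1.26  0.78]
-1 -2.67 0 [390. -73.  64.] [ 0.32  0.08 -0.79  0.   -0.69  0.11]
-1 -2.67 0.3 [390. -73.  64.] [ 0.24  0.28 -0.55 -0.08 -1.04  0.24]
-1 -2.67 0.5 [390. -73.  64.] [ 0.21  0.42 -0.41 -0.11 -1.24  0.28]
-1 -3.14 0 [377. -46.  64.] [ 0.41  0.05 -0.83  0.   -0.69 -0.44]
-1 -3.14 0.3 [377. -46.  64.] [ 0.31  0.26 -0.57 -0.1  -1.03 -0.27]
-1 -3.14 0.5 [377. -46.  64.] [ 0.26  0.4  -0.43 -0.13 -1.23 -0.22]
[-0.38941834  0.         -0.92106099]
```

The `sgn=-1` path is reachable throughout. The scene view shows a consistent offset of about 1 px (4 mm), which contact will resolve. Next is the approach.

```bash
python3 - <<'E'
from h import *
bot.move_gripper(0)
p,q=pushpose(-.81,34,130,0,62,-1)
bot.move_ptp(p,q)
p[2]=64; bot.line_to(p,150)
s=bot.read_state(); print(s['t'],s['tcp_pos'],s['contact_force'],s['width'])
f0=s['contact_force']
# contact search
for d in np.arange(31,4,-1.5):
    p,q=pushpose(-.81,d,64,0,62,-1); bot.line_to(p,40)
    s=bot.read_state(); f=s['contact_force']-f0; print(round(d,1),f.round(2),round(s['t'],2))
    if np.linalg.norm(f[:2])>1.5: break
shot("top","t3",(230,140,320,270),4)
E
```

```text
5.0917 [506.49846717 -55.56479712  64.35139916] [0.71994853 0.62412933 1.03050901] 0.37404938096255974
31.0 [-0.48  0.06 -1.3 ] 5.34
29.5 [-1.01 -0.55 -0.76] 5.59
28.0 [-0.82 -0.9  -0.86] 5.84
26.5 [-1.18 -0.24 -0.97] 6.09
25.0 [-0.99 -1.08 -0.92] 6.34
23.5 [-0.06 -1.61 -0.13] 6.59
```

View pics/t3.png

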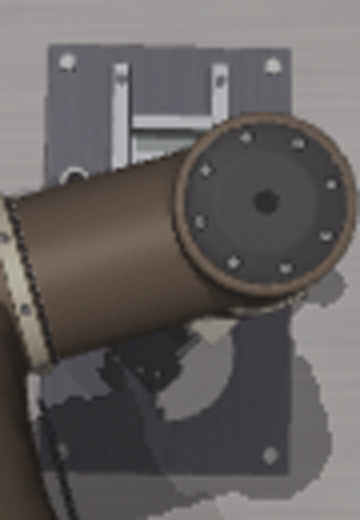

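The force noise is about 1 N and there was no clear contact yet. The arm hides the pin from the top camera. I'll push along the arc, deliberately stopping short, and watch the tangential force.

```bash
python3 - <<'E'
from h import *
f0=np.array([.2,.1,.2])
p,q=pushpose(-.81,16,64,0,62,-1); bot.line_to(p,40)
for cam in np.linspace(-.81,-2.85,16):
    p,q=pushpose(cam,15.5,64,0,62,-1); bot.line_to(p,60,ori=q)
    s=bot.read_state(); f=s['contact_force']; ph=A0+cam
    t=np.array([np.sin(ph),-np.cos(ph)]);rad=np.array([np.cos(ph),np.sin(ph)])
    print(round(cam,2),"ft %.1f fr %.1f"%(f[:2]@t,f[:2]@rad),s['tcp_pos'].round(1)-p.round(1),round(s['t'],2))
    if np.linalg.norm(f)>15: print("HIGH");break
shot("scene","s3",(175,155,290,255),6)
shot("top","t4",(230,140,320,270),4)
E
```

```text
-0.81 ft 0.0 fr 0.4 [ 0.  -0.1  0. ] 7.22
-0.95 ft -0.6 fr 0.3 [-0.1  0.   0. ] 7.52
-1.08 ft -0.6 fr 0.5 [0. 0. 0.] 7.81
-1.22 ft 0.1 fr -0.0 [0.1 0.  0. ] 8.1
-1.35 ft 0.0 fr 0.5 [0.  0.1 0. ] 8.39
-1.49 ft -0.3 fr -0.2 [0. 0. 0.] 8.68
-1.63 ft 0.9 fr 0.0 [0.1 0.1 0. ] 8.97
-1.76 ft -0.4 fr -0.0 [0.2 0.  0. ] 9.27
-1.9 ft -0.2 fr -0.2 [0.1 0.  0. ] 9.56
-2.03 ft 0.4 fr -0.4 [0.2 0.  0. ] 9.85
-2.17 ft 0.6 fr 0.7 [0.2 0.  0. ] 10.14
-2.31 ft 0.2 fr -0.5 [0.2 0.  0. ] 10.43
-2.44 ft 0.4 fr 0.2 [0.2 0.  0. ] 10.72
-2.58 ft 0.2 fr 0.5 [0.2 0.  0. ] 11.02
-2.71 ft 0.4 fr -0.6 [0.2 0.  0. ] 11.31
-2.85 ft -0.5 fr -1.5 [0.2 0.  0. ] 11.6
```

View pics/s3.png

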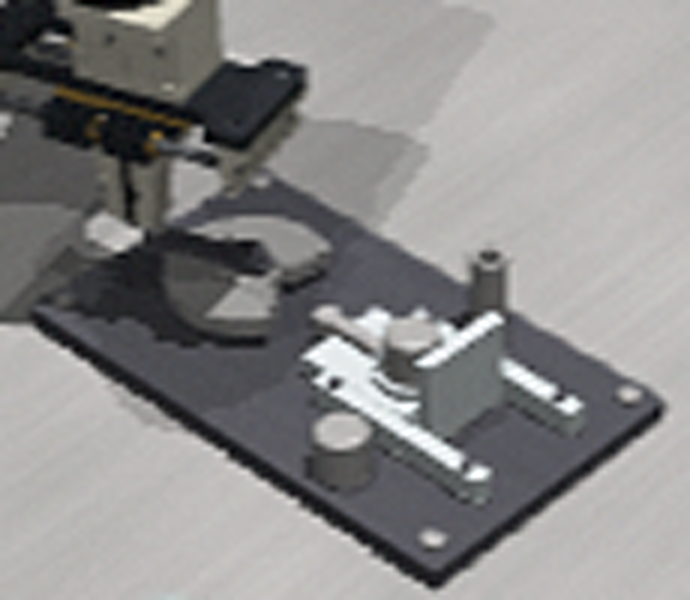

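View pics/t4.png

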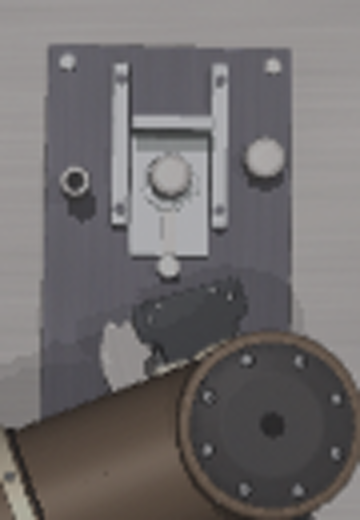

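The cam has turned, with its notch at about (280,285) in the crop now swinging towards the roller. The slide and the other parts haven't moved. I'll push a bit more, then back off and measure.

```bash
cat >> h.py <<'E'
def away():
    s=bot.read_state(); j=np.array(s['joint_pos']); j[0]-=0.75; bot.move_joints(j)
E
python3 - <<'E'
from h import *
for cam in (-2.93,-3.01):
    p,q=pushpose(cam,15.5,64,0,62,-1); bot.line_to(p,50,ori=q)
p,q=pushpose(-3.01,35,64,0,62,-1); bot.line_to(p,150)
p[2]=130; bot.line_to(p,200)
away()
print(bot.read_state()['t'],bot.read_state()['tcp_pos'])
shot("top","t5",(240,195,310,265),8)
shot("scene","s4",(175,175,290,255),6)
E
```

```text
14.0667 [ 229.92588412 -312.82388473  130.21053887]
```

View pics/t5.png

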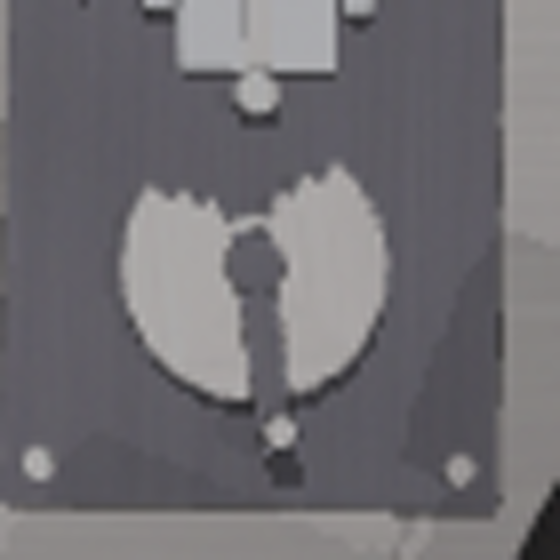

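View pics/s4.png

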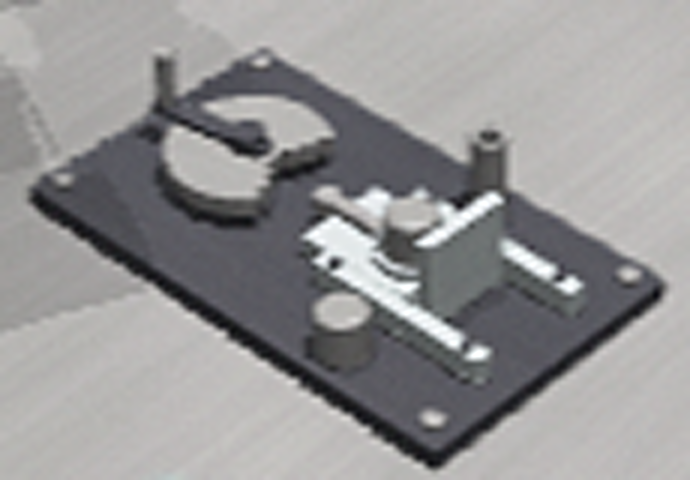

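The top view shows the pin at crop (281,432) and the cam a little short of square. I'll measure it by centroids.

```bash
cat >> h.py <<'E'
def blob(im,u,v,r=4,th=None):
    # intensity-weighted centroid of the bright spot near (u,v)
    g=cv2.cvtColor(im,cv2.COLOR_RGB2GRAY).astype(float); u0,v0=int(round(u)),int(round(v))
    w=g[v0-r:v0+r+1,u0-r:u0+r+1]; b=np.percentile(w,60) if th is None else th
    w=np.clip(w-b,0,None); yy,xx=np.mgrid[v0-r:v0+r+1,u0-r:u0+r+1]
    return (w*xx).sum()/w.sum(),(w*yy).sum()/w.sum()
def camang(im,uv=None,verbose=True):
    f=lambda X,Y:(240+(X+.5)/8-.5,195+(Y+.5)/8-.5)
    scr=[]
    for p in ([667,40.1,17],[661.7,-119.2,17],[366.9,50.5,17],[361.8,-109.6,17]):
        b=blob(im,*proj("top",p),3,110); scr.append(onz("top",*b,17)[:2])
    scr=np.array(scr); c=scr.mean(0); d=(scr[2]+scr[3]-scr[0]-scr[1]); d/=np.linalg.norm(d); ax=c+75*d
    b=blob(im,*uv,3,110); pin=onz("top",*b,80)[:2]; v=pin-ax
    dev=np.degrees(np.arctan2(d[0]*v[1]-d[1]*v[0],d@v))
    if verbose: print("screws",scr.round(1).tolist(),"dir",d,"ax",ax.round(1),"pin",pin.round(1),"r",np.linalg.norm(v).round(1),"dev(deg)",dev.round(2))
    return ax,pin,d,dev
E
python3 - <<'E'
from h import *
im=bot.camera("top"); f=lambda X,Y:(240+(X+.5)/8-.5,195+(Y+.5)/8-.5)
camang(im,f(281,432))
g=cv2.cvtColor(im,cv2.COLOR_RGB2GRAY); print(g[244:254,269:282])
print("roller",onz("top",*blob(im,*f(257,92),3,130),40))
# disc fit, notch symmetric: lever
E
```

```text
screws [[667.9, 40.2], [662.1, -119.8], [367.3, 51.0], [362.0, -109.3]] dir [-0.99937411  0.03537508] ax [439.9 -31.8] pin [377.7 -38.3] r 62.5 dev(deg) 7.98
[[159 155  94  94  95  93  89  74  85  59  60  68  91]
 [ 55  53  49  96  93  91  81  52  66  64  65  91  91]
 [ 60  59  56 101  83  93  94  65  93  91  90  91  90]
 [ 85  84  83  91  86 141 150 101  93  91  91  90  90]
 [ 85  85  83  91 143 167 167 164  90  92  90  91  90]
 [ 85  85  81  64 130 167 165 157  76  91  90  91  90]
 [ 86  85  82  69  92 160 157 106  92  91  91  91  90]
 [ 91  85  84  82 105  60  60  60  92  91  91  90  90]
 [ 91  91  90  88  59  60  60  62  89  92  90  91  90]
 [ 91  90  88  88  64  61  60  60  63  92  90  90  90]]
roller [507.08437551 -34.36644514  40.        ]
```

Cam ≈ −3.00 rad, 8° short, and the pin radius of 62.5 mm is right. The commanded and achieved angles agree within 0.01 rad, so I'll push on to −3.15.

```bash
python3 - <<'E'
from h import *
p,q=pushpose(-3.0,32,130,0,62,-1); bot.move_ptp(p,q)
p[2]=64; bot.line_to(p,150)
for cam,d in ((-3.0,18),(-3.08,15.5),(-3.15,15.5)):
    p,q=pushpose(cam,d,64,0,62,-1); bot.line_to(p,50,ori=q)
p,q=pushpose(-3.15,35,64,0,62,-1); bot.line_to(p,150)
p[2]=130; bot.line_to(p,200)
away()
print(bot.read_state()['t'])
im=shot("top","t6",(230,140,320,270),4)
u=proj("top",[377.6,-29.7,80]); camang(im,u)
E
```

```text
18.7417
screws [[668.0, 40.2], [662.1, -119.8], [367.5, 51.2], [362.0, -109.3]] dir [-0.99936236  0.0357053 ] ax [439.9 -31.7] pin [377.7 -29.7] r 62.3 dev(deg) 0.19
```

View pics/t6.png

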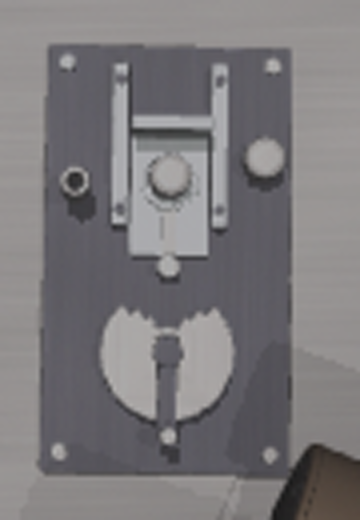

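The cam is square: the deviation is 0.2° and the pin is at crop (168,436). Now for the slide, pushed until the force rises at the stop.

```bash
python3 - <<'E'
from h import *
F3=np.array([*F,0]); O=np.array([*AX,0])
def P(s,z): return np.array([AX[0]-F[0]*s,AX[1]-F[1]*s,z])   # s mm behind cam axis
c=[(sg,bot.solve_ik(P(222,48),ori(F,0,sg))) for sg in(1,-1)]
for sg,j in c: print(sg,None if j is None else np.round(j,2))
sg=min((x for x in c if x[1] is not None),key=lambda x:abs(x[1][5]))[0]
q=ori(F,0,sg)
p=bot.read_state()['tcp_pos']; p[2]=200; bot.line_to(p,200)
bot.move_ptp(P(218,160),q); bot.line_to(P(218,48),150)
bot.pause(.2); s=bot.read_state(); f0=s['contact_force']; print(s['t'],s['tcp_pos'],f0)
for st in list(np.arange(210,150,-4)):
    bot.line_to(P(st,48),40)
    f=bot.read_state()['contact_force']-f0; print(st,"Fx %.1f"%(-f[:2]@F), "lat %.1f z %.1f"%(f[:2]@L,f[2]),round(bot.read_state()['t'],2))
    if -f[:2]@F>8: print("stop");break
    if st<=156: break
shot("scene","s5",(175,165,290,255),6)
E
```

```text
1 [ 0.23  0.49 -0.22  0.   -0.86 -1.84]
-1 [ 0.23  0.49 -0.22  0.   -0.86  1.3 ]
22.2167 [657.93279865 -39.19817156  49.1215549 ] [-0.2772971   0.2555902   0.87367172]
210 Fx 0.9 lat 0.2 z -0.3 22.57
206 Fx 0.1 lat 1.3 z -1.0 22.82
202 Fx 0.2 lat 0.1 z -0.9 23.07
198 Fx 0.1 lat 0.1 z -1.0 23.32
194 Fx -0.2 lat -0.5 z -1.0 23.57
190 Fx -0.3 lat -0.4 z -1.0 23.82
186 Fx 0.1 lat -0.4 z -0.6 24.07
182 Fx 0.5 lat 0.5 z -0.9 24.32
178 Fx 0.6 lat -0.3 z -0.7 24.57
174 Fx 2.2 lat 0.6 z -0.5 24.82
170 Fx 0.6 lat -0.1 z -0.6 25.07
166 Fx 0.5 lat -0.5 z -0.3 25.32
162 Fx 0.6 lat -0.1 z -0.7 25.57
158 Fx 0.7 lat 0.5 z -0.6 25.82
154 Fx 0.4 lat 0.6 z -0.1 26.07
```

View pics/s5.png

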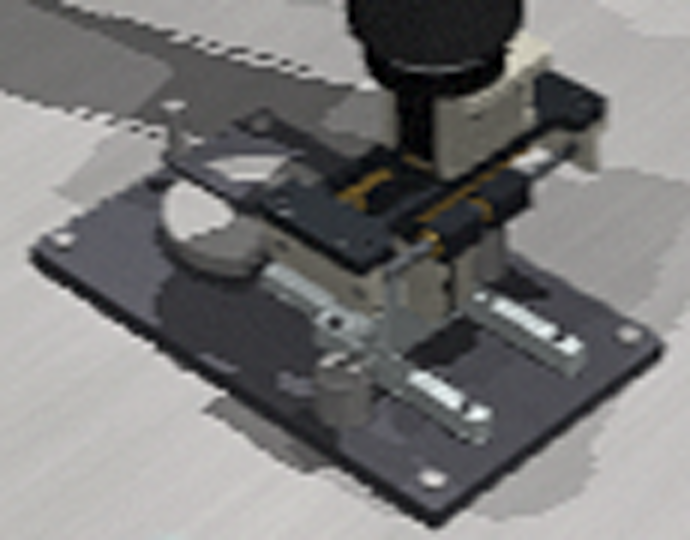

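Per the geometry, home should be at s ≈ 146.5, with no stop felt yet at 154. I'll continue in 1 mm steps.

```bash
python3 - <<'E'
from h import *
def P(s,z): return np.array([AX[0]-F[0]*s,AX[1]-F[1]*s,z])
f0=np.array([-.28,.26,.3])
for st in np.arange(153,140,-1.0):
    bot.line_to(P(st,48),20); bot.pause(.1)
    s=bot.read_state();f=s['contact_force']-f0; a=(np.array(AX)-s['tcp_pos'][:2])@F
    print(st,"act %.1f"%a,"Fx %.1f"%(-f[:2]@F), "lat %.1f"%(f[:2]@L),round(s['t'],2))
    if -f[:2]@F>9: print("stop");break
E
```

```text
153.0 act 153.0 Fx 1.2 lat 0.7 26.47
152.0 act 152.1 Fx 3.0 lat 0.7 26.82
151.0 act 150.9 Fx 2.3 lat 1.2 27.17
150.0 act 149.9 Fx 3.5 lat 1.5 27.52
149.0 act 148.9 Fx 2.5 lat 1.2 27.87
148.0 act 148.5 Fx 4.6 lat 2.4 28.22
147.0 act 148.5 Fx 8.6 lat 2.7 28.57
146.0 act 148.5 Fx 10.4 lat 3.2 28.92
stop
```

There is a hard stop at s = 148.5, about where home should be. Now I'll back off and check.

```bash
python3 - <<'E'
from h import *
def P(s,z): return np.array([AX[0]-F[0]*s,AX[1]-F[1]*s,z])
bot.line_to(P(185,48),120); bot.line_to(P(185,200),200)
away(); s=bot.read_state(); print(s['t'],s['tcp_pos'])
im=shot("top","t7",(230,140,320,270),4)
camang(im,proj("top",[377.6,-29.7,80]))
shot("scene","s6",(175,165,290,255),6)
E
```

```text
31.975 [ 430.73548037 -452.14528378  198.73849622]
screws [[668.0, 40.1], [662.1, -119.8], [367.4, 50.8], [362.2, -109.4]] dir [-0.99938177  0.03515779] ax [439.9 -31.9] pin [378.1 -29.8] r 61.8 dev(deg) 0.03
```

View pics/t7.png

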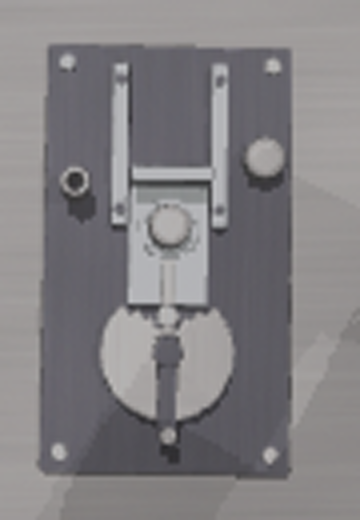

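View pics/s6.png

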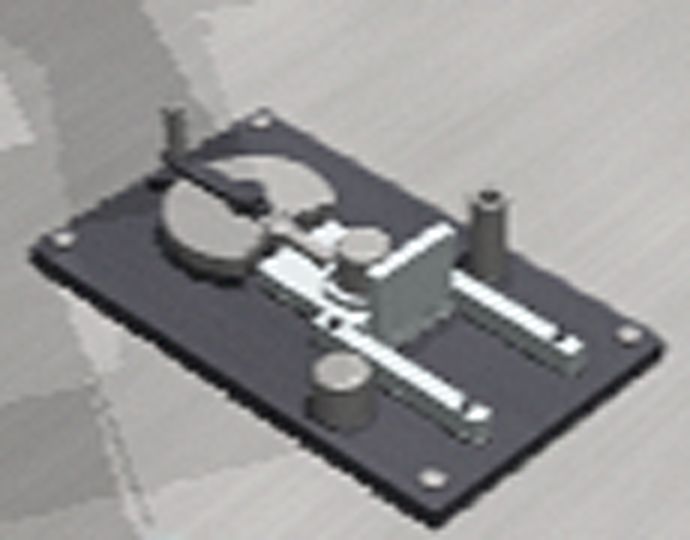

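The tappet stands in its cup and the roller at (168,317) is in the notch. I'll compute the travel from the two pictures.

```bash
python3 - <<'E'
from h import *
f=lambda X,Y:(230+(X+.5)/4-.5,140+(Y+.5)/4-.5)
for k,a,b,z in(("roller",(169,266),(168,317),37),("tappet",(169,175),(169,225.5),62)):
    print(k,np.linalg.norm(onz("top",*f(*a),z)-onz("top",*f(*b),z)))
a=cv2.imread("pics/t6.png",0).astype(np.float32);b=cv2.imread("pics/t7.png",0).astype(np.float32)
# plate edge shift by matching template strip (rear plate+tappet) 
T=a[108:205,126:216]; R=cv2.matchTemplate(b,T,cv2.TM_CCOEFF_NORMED); _,m,_,loc=cv2.minMaxLoc(R); print("match",m,loc,"shift",loc[1]-108)
print("mm", np.linalg.norm(onz("top",*f(170,122),70)-onz("top",*f(170,122+loc[1]-108),70)))
p=np.array([(g:=b[135:215,x].argmax()) for x in range(150,190,5)]);
# rear plate position
e=lambda im:[np.median([np.sum(np.clip(im[lo:hi,x]-150,0,None)*np.arange(lo,hi))/np.sum(np.clip(im[lo:hi,x]-150,0,None)) for x in range(140,205,3)]) for lo,hi in[]]
for n,(lo,hi) in (("t6",(110,134)),("t7",(160,186))):
    im=a if n=="t6" else b; print(n,im[lo:hi:2,145].round(0))
E
```

```text
roller 38.6102837608541
tappet 37.99487603802193
match 0.8703427314758301 (126, 159) shift 51
mm 38.40905206832311
t6 [ 94.  98. 118. 149. 174. 175. 171. 177. 153. 100.  59.  59.]
t7 [ 99. 101. 101. 120. 156. 185. 185. 180. 186. 162. 106.  68.  75.]
```

All three estimates give 38–38.6 mm against a nominal 38, so the slide is home. The robot is clear, so I'll hand in.

```bash
python3 - <<'E'
from h import *
bot.close_job(); print(bot.read_state()['t'])
E
```

```text
the job is handed in; nothing more can be done
the job is handed in; nothing more can be done
```

The job is done and handed in: the cam's low point faces the roller, the follower slide is fully home in it, and the arm was well clear. The last clock reading, after that final retreat, was 32 s of the 58 s allowed.

I pushed the cam pin clockwise with the closed fingertips from about −0.81 rad to −3.14 rad, then pushed the slide from behind until it hit a hard stop at about 10 N.

**Final checks**
- **Cam:** the notch was within 0.2° of square before the slide push and 0.03° after it. The measured pin radius was 61.8–62.5 mm against the nominal 62 mm.
- **Slide:** travel in the top camera was 38.0–38.6 mm against the nominal 38 mm.
- **Tappet and other parts:** the tappet still stands in its cup. The spare tappet and wrist pin look unmoved in both views. I did not look again at the piston, socket, screwdriver, wrench or oil bottle after the start, but the arm was never meant to go near them.

**What disagreed**
- The scene camera was offset from the top camera by about 1 px (roughly 4 mm), so I relied on the top camera and contact.
- The slide stopped about 2 mm earlier than I computed, which is within the calibration error and an assumed finger thickness.
- Contact force on the pin was lost in about 1 N of noise, so I confirmed the turning by camera only.

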